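Moisture check on the tagged sloping-lid box

ROBOT

A 6-joint arm with a two-finger parallel gripper is mounted at the origin on the work surface. World frame = base frame: x ahead of the robot, y to its left, z up, the work surface at z = 0. Lengths are in mm, angles in rad, forces in N, time in s.
With the tool pointing down it reaches from about 350 to 875 mm from the base axis. Payload 4.2 kg.
Tool frame: the origin (TCP) lies midway between the tips of the shut fingers; the grasp point (between the pads) lies 19 mm behind it; x points along the fingers, y is the direction in which the jaws open and shut, and the axes are right-handed (so a half turn about x gives the same grasp; the last joint's range is limited). The gripper opens to 87 mm and grips with 3 to 60 N. Pads are 19 mm wide; open, the fingers measure 117 mm over their backs; the gripper's body (75 mm by 190 mm) begins 51 mm behind the grasp point.
Start: joints at [-1.076, 0.385, 0.008, 0, -1.194, -0.259], TCP at [146.03, -607.679, 222.55] pointing down, gripper open.
Joint ranges: [-3.14, 3.14], [-1.21, 2.06], [-1.07, 1.41], [-3.16, 2.05], [-2.99, -0.16], [-3.1, 3.1]. Speed limits (rad/s): [2.79, 2.79, 3.14, 3.14, 3.14, 3.14].

INTERFACE

Orientations are given as a unit quaternion [w, x, y, z].
In Python, from station import arm gives the robot as it stands. The module is installed in compiled form; this text tells all that it offers.
- The arm moves only by the shell command python3 -m jog 'ROWS' [OPENING] [FORCE]. ROWS is JSON, a list of rows, each an object with "dp": the shift along the tool's x, y, z each as a share of 8 cm, from -1 to 1, a list of three; "twist": the turn, a rotation vector about the tool's x, y, z each as a share of 180 degrees, from -1 to 1, a list of three. A call has 1 to 12 rows; each row is the pose to reach, as a shift and turn from the pose commanded when the call began, along the tool's axes at that moment, turning the shorter way round; what a row does not reach only later rows make up. A row lasts 1/12 s, in which the tool goes at most 41.7 mm and 7.16 degrees, less where a joint would pass 70% of its speed; a pose out of reach is approached as far as the arm can. A call with a number of a shift or a turn outside -1 to 1 is refused whole. A call with a gripper value outside its range is refused whole. OPENING is the gripper command: -1 is fully open, 1 is shut, values between are in proportion, set as the call begins (- or left out, the last holds). The fingers move at their own pace and stop on an object; FORCE is the grip in N (left out, the last holds). Time passes only in rows, so rows that repeat a pose let the fingers close. It gives the time, the measured TCP pose, the force and the opening at its end, in the units of the state.
- arm.get_obs(): the state, without advancing time (a new reading comes with each control period).
- arm.get_image(name): name is "scene" or "top" or "wrist"; returns a dict with "color" (400x640x3 uint8, blue, green, red), "fx", "fy", "cx", "cy" (pixels), "position" and "attitude" of the camera in the world; the wrist camera has in their place "mount" (4x4, takes a point from camera to tool coordinates, whose origin is the TCP and whose axes are the tool frame's). Camera axes: x right, y down, z forward; pixel columns grow to the right and rows downward; lengths in mm; the calibration is good to about 2 mm. A picture is of the moment at which its call begins: read the wrist's pose just before it. There is no depth.
- arm.sign_off(): hands the job in, once; it reports no verdict.
The state is a dict: "t": time; "joint_positions": joint angles; "dq": joint speeds; "joint_torque": joint torques, N m; "tool_pos": TCP position; "ee_rot": TCP orientation; "force": force on the tool from outside, world axes, zero at the start; "wrist_torque": the same for the moment, N m; "opening": opening from 0.0 (shut) to 1.0 (fully open).
Only numpy, scipy, OpenCV 4.12 (cv2) and the standard library are available. Lean on these libraries where they do the work, as an engineer would, in place of code of your own. Each camera call takes 0.05 s, during which the arm holds its last target.

TASK

One of the two sloping-lid wooden boxes has the red disc lying in front of it (the other has the green one): draw the yellow moisture probe out of its stand and set its tip on the blue dot on the lid of the red-disc box, square to the sloping lid, pressing gently so that the red spring plunger is pushed about halfway in. Finish while holding it there, still in the gripper and still pressing. Do not let the probe touch the other box, and leave everything else where it is.

Things in the scene. Friction and masses are not known exactly. Their poses are not given: they have to be found in the camera images.
- probe: Moisture probe, standing upright in the stand at the start, 0.14 kg. Yellow square handle 24 x 24 mm, 80 mm long (black marks near its top). Origin at the centre of the handle's lower end (the shoulder that rests on the stand), z along the handle towards its top, x and y square to its flat sides. Below the shoulder a steel shaft, 14 mm across and 35 mm long, and out of it the red spring plunger, 8 mm across with a round brass tip, which ends 56 mm below the shoulder when free
- probe_end (a point): The extreme point of the brass tip of the probe (tip radius 4 mm), on the probe's axis; it moves with the plunger
- plunger (a joint): How far the spring plunger is pushed into the probe: 0 free, 0.012 m fully in. Spring 500 N/m without preload (about 3 N at halfway)
- stand: Fixed wooden block 60 x 60 mm, 70 mm high, with an upright hole 19 mm wide and 64 mm deep in the middle of its top, in which the probe's shaft hangs with the handle's shoulder on the block's top. Origin at the centre of its underside, z up
- maple_box: Pale wooden box, 120 mm deep (x) by 150 mm wide (y), with lattice sides, loose on the bench, about 1 kg. Origin at the centre of its underside, z up, its front (low) side looks to its -x. The sloping lid's upper face is 48 to 50 mm high along the front edge and 94 to 96 mm along the rear edge
- maple_lid: The marked spot on the sloping lid of the pale box (the lid is fixed shut). Its origin is the centre of the marked spot, on the lid's upper face; its z axis is square to the face, pointing out (up and towards the box's front, 20 degrees from vertical); x points up the slope, y to the box's left. The lid is flat, 8 mm thick, 138 mm along the slope by 158 mm wide. The spot is a blue dot 20 mm across with a white rim 4 mm wide (28 mm over all)
- walnut_box: Dark wooden box, 120 mm deep (x) by 150 mm wide (y), with lattice sides, loose on the bench, about 1 kg. Origin at the centre of its underside, z up, its front (low) side looks to its -x. The sloping lid's upper face is 48 to 50 mm high along the front edge and 94 to 96 mm along the rear edge
- walnut_lid: The marked spot on the sloping lid of the dark box (the lid is fixed shut). Its origin is the centre of the marked spot, on the lid's upper face; its z axis is square to the face, pointing out (up and towards the box's front, 20 degrees from vertical); x points up the slope, y to the box's left. The lid is flat, 8 mm thick, 138 mm along the slope by 158 mm wide. The spot is a blue dot 20 mm across with a white rim 4 mm wide (28 mm over all)
- red_tag: Loose red disc, 36 mm across, 6 mm thick, lying on the bench 95 to 110 mm in front of the centre of the box that is to be checked. Origin at the centre of its underside
- green_tag: Loose green disc, 36 mm across, 6 mm thick, lying likewise in front of the box that is to be left alone. Origin at the centre of its underside
- mug: Green mug, 80 mm across, 95 mm high, a bystander. Origin at the centre of its underside
- glue_bottle: White glue bottle, 56 mm across, 150 mm high, a bystander. Origin at the centre of its underside
- sanding_block: Cork sanding block, 70 x 110 mm, 34 mm high, a bystander. Origin at the centre of its underside
Not all that is in view belongs to the job. Leave any pink look-alike of the walnut_box alone.

How it is judged (in metres and radians):
On the way:
1. the probe is drawn up out of its stand in the gripper (height (world z) of probe_end above 0.08 m and contact force between probe and stand below 0.1 N and contact force between the fingers and probe above 1 N), for 0.2 s.
At the end, for the whole second after the job is handed in: Probe held by the fingers, at rest, tip within 10 mm of the dot centre on the red-disc box; axis within 8 degrees of square to that lid; plunger in 2 to 10.5 mm, push 0.7 to 8 N; robot itself not leaning on the box; boxes, discs, bystanders within 20 mm of their start (value of joint plunger between 0.002 and 0.0105 m and contact force between the fingers and probe above 1 N and linear speed of probe below 0.02 m/s and contact force between probe and stand below 0.1 N and ((horizontal distance between red_tag and maple_box below 0.17 m and distance between probe_end and maple_lid below 0.01 m and angle between the z axis of probe and the z axis of maple_lid, either way round below 0.14 rad and contact force between probe and maple_box between 0.7 and 8 N and contact force between each of the fingers, the arm and maple_box below 0.5 N) or (horizontal distance between red_tag and walnut_box below 0.17 m and distance between probe_end and walnut_lid below 0.01 m and angle between the z axis of probe and the z axis of walnut_lid, either way round below 0.14 rad and contact force between probe and walnut_box between 0.7 and 8 N and contact force between each of the fingers, the arm and walnut_box below 0.5 N)) and distance of each of maple_box, walnut_box, red_tag, green_tag, mug, glue_bottle, sanding_block from where it was at the start of the episode below 0.02 m); the arm keeps its last pose, push and grip.
It fails at once if the probe touches the box with the green disc ((horizontal distance between red_tag and maple_box below 0.17 m and contact force between probe and walnut_box above 0.5 N) or (horizontal distance between red_tag and walnut_box below 0.17 m and contact force between probe and maple_box above 0.5 N)).
It fails at once if the probe is jabbed hard onto a box (over 20 N) (contact force between probe and maple_box above 20 N or contact force between probe and walnut_box above 20 N).
It fails at once if a box, a disc or a bystander is moved over 20 mm (distance of any of maple_box, walnut_box, red_tag, green_tag, mug, glue_bottle, sanding_block from where it was at the start of the episode above 0.02 m).
It also fails if it takes over 35 s, if anything falls off the work surface, if the arm or the gripper's body presses on something with over 40 N, if the wrist force passes 120 N, or if a joint passes its speed limit or range.

## Working session

There is one attempt and no reset: what is moved stays moved. The work goes in short steps, Python scripts to look and compute and a shell command to move; the robot and the scene stay as the last step left them, time stands still between calls to the robot, and variables do not carry over. Pictures are saved under pics/ and viewed, and the job is handed in when it is done.

```bash
mkdir -p pics; ls; python3 - <<'E'
from station import arm
import cv2
o=arm.get_obs();print(o)
for n in("scene","top","wrist"):
    d=arm.get_image(n);cv2.imwrite(f"pics/{n}0.png",d["color"])
    print(n,{k:v for k,v in d.items() if k!="color"})
E
```

```text
pics
{'t': 0.0, 'joint_positions': array([-1.07643147e+00,  3.85554521e-01,  6.63815053e-03, -5.16710592e-04,
       -1.19402884e+00, -2.58612935e-01]), 'dq': array([ 0.00051187,  0.0009893 , -0.00106845, -0.00138685, -0.00150999,
       -0.00028229]), 'joint_torque': array([-3.94519129e-04, -3.90663528e+01,  1.87408894e+01,  4.22021672e+00,
        1.08807659e-02, -2.03558011e-04]), 'tool_pos': array([ 145.87056491, -607.11244364,  221.46304755]), 'ee_rot': array([ 0.70208601, -0.08232206,  0.70232885,  0.08385999]), 'force': array([ 0.15502764, -0.30398071,  0.24134669]), 'wrist_torque': array([-0.0126476 , -0.02989569, -0.00729287]), 'opening': 0.9987548891794625}
scene {'fx': 417.8629507568161, 'fy': 417.8629507568161, 'cx': 317.1035209013784, 'cy': 203.38981185701425, 'position': array([1345.82566821,  185.49448402,  931.56919967]), 'attitude': array([-0.23493394,  0.57818813,  0.72590338, -0.28908272])}
top {'fx': 428.0471446059474, 'fy': 428.0471446059474, 'cx': 328.46984673583006, 'cy': 199.4433363668317, 'position': array([ 432.17137966,    9.77641376, 1202.11096213]), 'attitude': array([ 0.04141527, -0.69887769,  0.71269968, -0.04374831])}
wrist {'fx': 356.5830130910959, 'fy': 356.5830130910959, 'cx': 316.6611776708696, 'cy': 197.7495721454695, 'mount': array([[ 5.05204727e-04, -2.91395987e-01,  9.56602385e-01,
        -1.61304436e+02],
       [ 9.99999759e-01,  6.03130444e-04, -3.44400996e-04,
        -1.70587997e+00],
       [-4.76598953e-04,  9.56602329e-01,  2.91396221e-01,
        -7.94448796e+01],
       [ 0.00000000e+00,  0.00000000e+00,  0.00000000e+00,
         1.00000000e+00]])}
```

View pics/top0.png

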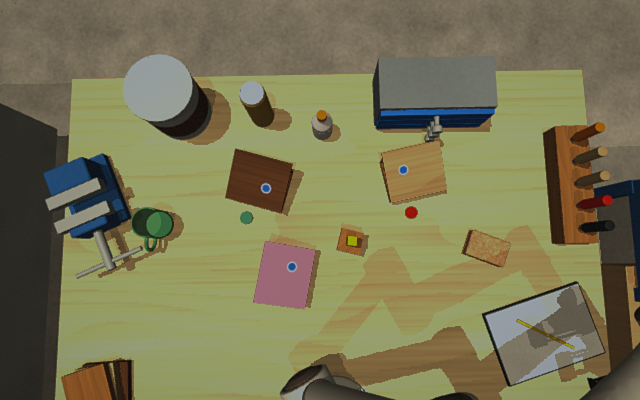

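View pics/scene0.png

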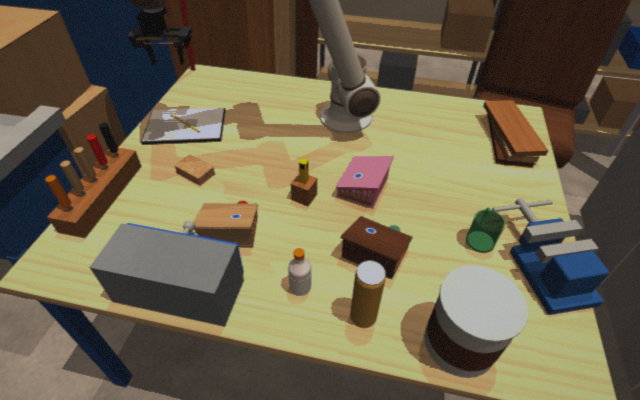

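View pics/wrist0.png

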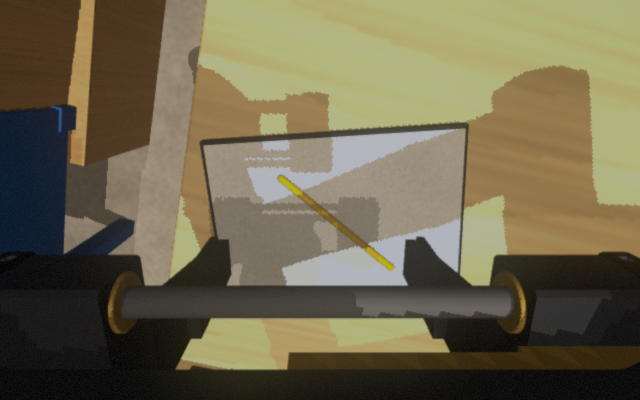

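The top view shows the pale box with its dot at (403,170) and the red disc at (411,212) in front of it. The dark box has its dot at (265,188) and the green disc at (247,217). The pink look-alike's dot is at (292,267), and the probe in its stand is at (352,241). The target is the pale (maple) box, which I'll confirm in an enlarged crop.

```bash
cat > h.py <<'E'
import numpy as np, cv2
from scipy.spatial.transform import Rotation as R
def rot(q): return R.from_quat([q[1],q[2],q[3],q[0]]).as_matrix()
def pix(d,P):
    A=rot(d["attitude"]);c=(np.atleast_2d(P)-d["position"])@A
    return np.c_[d["fx"]*c[:,0]/c[:,2]+d["cx"],d["fy"]*c[:,1]/c[:,2]+d["cy"]]
def ray(d,u,v):
    A=rot(d["attitude"]);r=A@np.array([(u-d["cx"])/d["fx"],(v-d["cy"])/d["fy"],1]);return d["position"],r
def onz(d,u,v,z):
    p,r=ray(d,u,v);return p+r*(z-p[2])/r[2]
def crop(d,u0,v0,u1,v1,s,name):
    cv2.imwrite(name,cv2.resize(d["color"][v0:v1,u0:u1],None,fx=s,fy=s,interpolation=cv2.INTER_CUBIC))
def tri(views):
    # views: list of (origin, dir)
    M=np.zeros((3,3));b=np.zeros(3)
    for p,r in views:
        r=r/np.linalg.norm(r);K=np.eye(3)-np.outer(r,r);M+=K;b+=K@p
    x=np.linalg.solve(M,b);return x,[np.linalg.norm((np.eye(3)-np.outer(r,r)/(r@r))@(x-p)) for p,r in views]
E
python3 - <<'E'
from station import arm
from h import *
t=arm.get_image("top");s=arm.get_image("scene")
crop(t,320,130,460,260,5,"pics/t1.png");crop(s,170,140,330,250,5,"pics/s1.png")
E
```

```text
(no output)
```

View pics/t1.png

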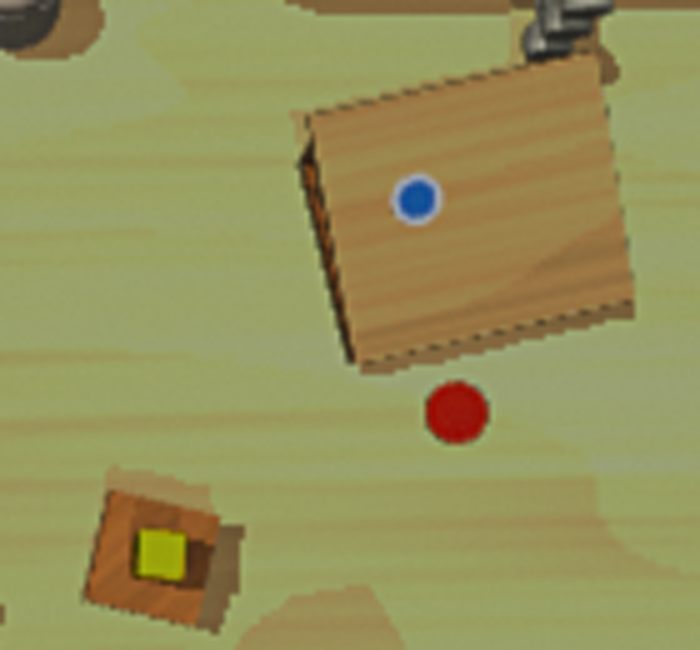

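View pics/s1.png

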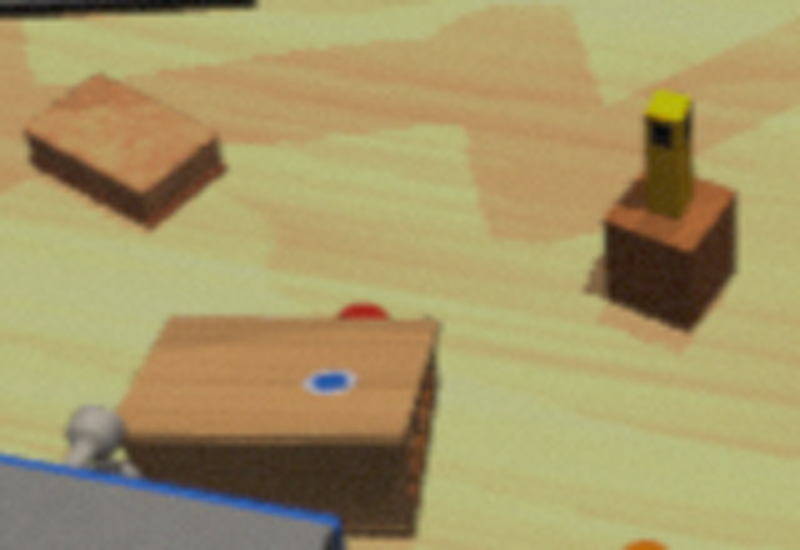

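```bash
python3 - <<'E'
from station import arm
from h import *
t=arm.get_image("top");s=arm.get_image("scene")
T=lambda a,b:(320+(a+.5)/5-.5,130+(b+.5)/5-.5)
S=lambda a,b:(170+(a+.5)/5-.5,140+(b+.5)/5-.5)
print("dot",tri([ray(t,*T(417,199)),ray(s,*S(331,382))]))
print("probetop",tri([ray(t,*T(161,555)),ray(s,*S(669,107))]),onz(t,*T(161,555),150),onz(s,*S(669,107),150))
for c in [(138,528),(187,532),(182,582),(133,577)]: print("ph",onz(t,*T(*c),150).round(1))
for c in [(112,490),(218,518),(192,630),(84,602)]: print("st",onz(t,*T(*c),70).round(1))
for c,z in [((305,117),95),((600,55),95),((633,300),49),((352,362),49)]: print("lid",onz(t,*T(*c),z).round(1))
print("red",onz(t,*T(457,412),6))
print("knob thing",onz(t,437,125,30))
E
```

```text
dot (array([ 645.20546341, -195.91443602,   77.8807015 ]), [np.float64(0.13190010529371377), np.float64(0.13190010529367294)])
probetop (array([457.10516054, -50.52322741, 147.36254466]), [np.float64(0.32429855421962234), np.float64(0.324298554219631)]) [456.97557741 -50.05541655 150.        ] [460.13871103 -50.05097686 150.        ]
ph [470.4 -39.1 150. ]
ph [467.9 -63.1 150. ]
ph [443.6 -60.  150. ]
ph [446.5 -36.1 150. ]
st [493.6 -29.6  70. ]
st [477.7 -85.2  70. ]
st [419.4 -69.8  70. ]
st [435.1 -13.5  70. ]
lid [ 687.  -135.3   95. ]
lid [ 717.6 -292.9   95. ]
lid [ 592.5 -316.4   49. ]
lid [ 561.5 -162.1   49. ]
red [ 536.98527062 -226.44307091    6.        ]
knob thing [ 779.48083336 -305.58025085   30.        ]
```

```bash
cat >> h.py <<'E'
def plan(pos,M,tgt,Mt):
    "dp (share of 80mm, tool axes) and twist (share of 180deg)"
    dp=M.T@(np.array(tgt)-pos)/80
    tw=R.from_matrix(M.T@Mt).as_rotvec()/np.pi
    return dp.round(3),tw.round(4)
def frame(x,y):
    x=np.array(x,float);x/=np.linalg.norm(x);y=np.array(y,float);y-=x*(x@y);y/=np.linalg.norm(y)
    return np.c_[x,y,np.cross(x,y)]
E
python3 - <<'E'
from station import arm
from h import *
o=arm.get_obs();M=rot(o["ee_rot"]);print(M.round(3))
for y in ([.1,1,0],[-.1,-1,0],[1,-.1,0],[-1,.1,0]):
    print(y,plan(o["tool_pos"],M,[457,-50.3,225],frame([0,0,-1],y)))
E
```

```text
[[-0.    -0.234  0.972]
 [ 0.001  0.972  0.234]
 [-1.     0.001 -0.   ]]
[0.1, 1, 0] (array([-0.031,  5.865,  5.407]), array([ 0.1068, -0.    , -0.0002]))
[-0.1, -1, 0] (array([-0.031,  5.865,  5.407]), array([-8.932e-01,  2.000e-04, -1.000e-04]))
[1, -0.1, 0] (array([-0.031,  5.865,  5.407]), array([ 6.068e-01, -2.000e-04, -1.000e-04]))
[-1, 0.1, 0] (array([-0.031,  5.865,  5.407]), array([-3.932e-01,  1.000e-04, -2.000e-04]))
```

```bash
python3 -m jog '[{"dp":[0,0.5,0.45],"twist":[0,0,0]},{"dp":[0,0.98,0.9],"twist":[0,0,0]},{"dp":[0,0.98,0.9],"twist":[0,0,0]},{"dp":[0,0.98,0.9],"twist":[0,0,0]}]' -1
python3 -m jog '[{"dp":[0,0.98,0.9],"twist":[0,0,0]},{"dp":[0,0.98,0.9],"twist":[0,0,0]},{"dp":[0,0.98,0.9],"twist":[0,0,0]},{"dp":[0,0.98,0.9],"twist":[0,0,0]}]'
python3 -m jog '[{"dp":[0,0.98,0.9],"twist":[0,0,0]},{"dp":[0,0.98,0.9],"twist":[0,0,0]},{"dp":[0,0.98,0.9],"twist":[0,0,0]},{"dp":[0,0.98,0.9],"twist":[0,0,0]}]'
python3 -m jog '[{"dp":[0,0.98,0.9],"twist":[0,0,0]},{"dp":[0,0.98,0.9],"twist":[0,0,0]},{"dp":[0,0.98,0.9],"twist":[0,0,0]},{"dp":[0,0.98,0.9],"twist":[0,0,0]}]'
python3 -m jog '[{"dp":[0,0.98,0.9],"twist":[0,0,0]},{"dp":[0,0.98,0.9],"twist":[0,0,0]},{"dp":[0,0.98,0.9],"twist":[0,0,0]},{"dp":[0,0.98,0.9],"twist":[0,0,0]}]'
python3 - <<'E'
from station import arm
from h import *
o=arm.get_obs();M=rot(o["ee_rot"])
print(o["t"],plan(o["tool_pos"],M,[457,-50.3,225],frame([0,0,-1],[.1,1,0])))
E
```

```text
t: 0.68
tool_pos: [199.0, -511.4, 223.1]
ee_rot: [0.702, -0.084, 0.702, 0.085]
force: [-0.1, 0.0, -0.1]
opening: 1.0
t: 1.02
tool_pos: [250.5, -419.0, 223.1]
ee_rot: [0.702, -0.084, 0.702, 0.084]
force: [0.6, 0.6, -0.4]
opening: 1.0
t: 1.35
tool_pos: [302.4, -326.7, 223.0]
ee_rot: [0.703, -0.085, 0.702, 0.084]
force: [-0.7, 0.2, 0.1]
opening: 1.003
t: 1.68
tool_pos: [354.6, -234.0, 223.0]
ee_rot: [0.703, -0.085, 0.701, 0.084]
force: [-0.6, 0.2, -0.2]
opening: 0.998
t: 2.02
tool_pos: [406.8, -141.0, 222.8]
ee_rot: [0.703, -0.084, 0.702, 0.084]
force: [1.0, -1.1, 0.4]
opening: 1.004
2.0167 (array([-0.026,  0.953,  0.879]), array([1.078e-01, 5.000e-04, 1.000e-04]))
```

Now I'll finish the approach above the probe with the yaw, then look through the wrist camera.

```bash
python3 -m jog '[{"dp":[0,0.5,0.45],"twist":[0.04,0,0]},{"dp":[0,0.95,0.88],"twist":[0.08,0,0]},{"dp":[0,0.95,0.88],"twist":[0.108,0,0]},{"dp":[0,0.95,0.88],"twist":[0.108,0,0]},{"dp":[0,0.95,0.88],"twist":[0.108,0,0]},{"dp":[0,0.95,0.88],"twist":[0.108,0,0]}]'
cat >> h.py <<'E'
def wcam(arm):
    o=arm.get_obs();d=arm.get_image("wrist");M=rot(o["ee_rot"]);W=np.eye(4);W[:3,:3]=M;W[:3,3]=o["tool_pos"]
    C=W@d["mount"];q=R.from_matrix(C[:3,:3]).as_quat();d["position"]=C[:3,3];d["attitude"]=np.r_[q[3],q[:3]];return o,d
E
python3 - <<'E'
from station import arm
from h import *
o,d=wcam(arm);cv2.imwrite("pics/w1.png",d["color"])
print(o["tool_pos"],rot(o["ee_rot"]).round(3))
print(pix(d,[[457,-50.3,150],[457,-50.3,70],[645.2,-195.9,77.5]]))
t=arm.get_image("top");crop(t,300,180,420,280,6,"pics/t2.png")
E
```

```text
t: 2.52
tool_pos: [454.9, -53.1, 222.3]
ee_rot: [0.706, 0.036, 0.707, -0.037]
force: [0.1, 0.3, -0.2]
opening: 0.996
[454.94315025 -53.13967866 222.29579608] [[-0.001  0.103  0.995]
 [-0.     0.995 -0.103]
 [-1.    -0.    -0.001]]
[[323.13706271 210.93723602]
 [321.68587716 182.19301053]
 [201.74765198 370.21659374]]
```

View pics/w1.png

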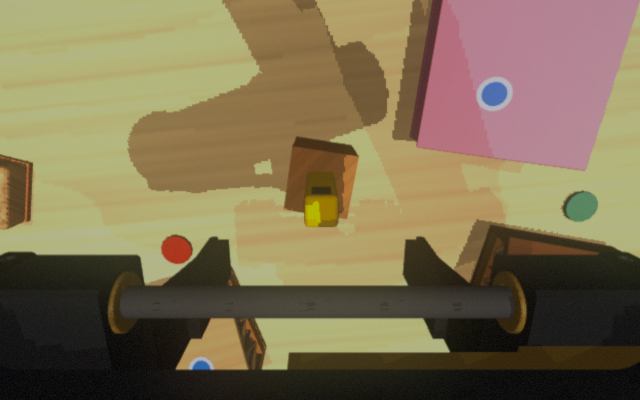

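The wrist view shows the probe top at (321,211), against a prediction of (323,211). Its sides are aligned with the jaws. I'll descend around it now.

```bash
python3 -m jog '[{"dp":[0.3,0.03,0.025],"twist":[0,0,0]},{"dp":[0.7,0.03,0.025],"twist":[0,0,0]},{"dp":[0.72,0.03,0.025],"twist":[0,0,0]},{"dp":[0.72,0.03,0.025],"twist":[0,0,0]}]'
python3 -m jog '[{"dp":[0.3,0,0],"twist":[0,0,0]},{"dp":[0.6,0,0],"twist":[0,0,0]},{"dp":[0.73,0,0],"twist":[0,0,0]},{"dp":[0.73,0,0],"twist":[0,0,0]},{"dp":[0.73,0,0],"twist":[0,0,0]}]'
python3 - <<'E'
from station import arm
from h import *
o,d=wcam(arm);cv2.imwrite("pics/w2.png",d["color"])
print(o["t"],o["tool_pos"],rot(o["ee_rot"]).round(3),o["force"])
E
```

```text
t: 2.95
tool_pos: [456.1, -51.1, 164.1]
ee_rot: [0.705, 0.036, 0.708, -0.037]
force: [-0.0, 0.7, 0.3]
opening: 1.0
t: 3.37
tool_pos: [458.5, -50.2, 108.0]
ee_rot: [0.707, 0.036, 0.705, -0.037]
force: [0.0, -0.5, 0.1]
opening: 0.997
3.3667 [458.53098607 -50.19712916 107.98625694] [[ 0.002  0.103  0.995]
 [-0.     0.995 -0.103]
 [-1.    -0.     0.002]] [ 0.003946   -0.49463489  0.0742678 ]
```

View pics/w2.png

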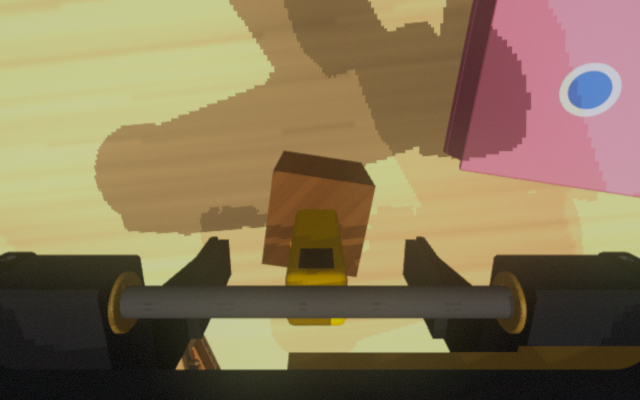

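The handle, centred at about (317,270), lies midway between the fingers at (225,270) and (410,270). I'll close now.

```bash
python3 -m jog '[{"dp":[0,0,0],"twist":[0,0,0]},{"dp":[0,0,0],"twist":[0,0,0]},{"dp":[0,0,0],"twist":[0,0,0]},{"dp":[0,0,0],"twist":[0,0,0]},{"dp":[0,0,0],"twist":[0,0,0]},{"dp":[0,0,0],"twist":[0,0,0]},{"dp":[0,0,0],"twist":[0,0,0]},{"dp":[0,0,0],"twist":[0,0,0]},{"dp":[0,0,0],"twist":[0,0,0]}]' 1 30
```

```text
t: 4.17
tool_pos: [457.4, -49.9, 106.5]
ee_rot: [0.706, 0.037, 0.706, -0.037]
force: [-0.1, 0.4, -0.3]
opening: 0.401
```

```bash
python3 -m jog '[{"dp":[0,0,0],"twist":[0,0,0]},{"dp":[0,0,0],"twist":[0,0,0]},{"dp":[0,0,0],"twist":[0,0,0]},{"dp":[0,0,0],"twist":[0,0,0]},{"dp":[0,0,0],"twist":[0,0,0]},{"dp":[0,0,0],"twist":[0,0,0]}]'
```

```text
t: 4.67
tool_pos: [457.3, -49.9, 106.4]
ee_rot: [0.706, 0.037, 0.706, -0.037]
force: [-0.5, -0.7, -0.6]
opening: 0.274
```

Gripped (0.274 ≈ 24 mm). I'll lift straight up.

```bash
python3 -m jog '[{"dp":[-0.05,0,0],"twist":[0,0,0]},{"dp":[-0.2,0,0],"twist":[0,0,0]},{"dp":[-0.4,0,0],"twist":[0,0,0]},{"dp":[-0.6,0,0],"twist":[0,0,0]},{"dp":[-0.8,0,0],"twist":[0,0,0]},{"dp":[-1,0,0],"twist":[0,0,0]}]'
python3 -m jog '[{"dp":[-0.25,0,0],"twist":[0,0,0]},{"dp":[-0.5,0,0],"twist":[0,0,0]},{"dp":[-0.75,0,0],"twist":[0,0,0]},{"dp":[-0.75,0,0],"twist":[0,0,0]},{"dp":[-0.75,0,0],"twist":[0,0,0]}]'
python3 - <<'E'
from station import arm
from h import *
o,d=wcam(arm);cv2.imwrite("pics/w3.png",d["color"])
t=arm.get_image("top");s=arm.get_image("scene")
crop(s,240,60,360,210,4,"pics/s3.png")
M=rot(o["ee_rot"]);print(o["t"],o["tool_pos"],M.round(3),o["force"],o["opening"])
a=np.radians(11.3);bx=np.array([np.cos(a),np.sin(a),0]);n=-np.sin(np.radians(20))*bx+np.array([0,0,np.cos(np.radians(20))])
dot=np.array([645.2,-195.9,77.5])
Mt=frame(-n,[-.196,.98,0])
for h in(40,0): 
  g=dot+n*(92.5+h); print(h,g,plan(o["tool_pos"],M,g,Mt))
print(plan(o["tool_pos"],M,g,frame(-n,M[:,1])))
E
```

```text
t: 5.17
tool_pos: [457.2, -49.9, 187.5]
ee_rot: [0.706, 0.037, 0.706, -0.037]
force: [1.1, -0.2, -0.9]
opening: 0.274
t: 5.58
tool_pos: [457.7, -49.7, 247.3]
ee_rot: [0.707, 0.037, 0.705, -0.036]
force: [-0.7, 0.6, -0.9]
opening: 0.276
5.5833 [457.66185062 -49.70274011 247.32331558] [[ 0.002  0.104  0.995]
 [ 0.001  0.995 -0.104]
 [-1.     0.001  0.002]] [-0.66244943  0.61508747 -0.86961927] 0.2757754653587318
40 [ 600.7608295  -204.7798225   202.00927225] (array([ 0.568, -1.744,  1.979]), array([-0.0949, -0.1095,  0.0164]))
0 [ 614.17642814 -202.09912137  164.42156742] (array([ 1.039, -1.694,  2.141]), array([-0.0949, -0.1095,  0.0164]))
(array([ 1.039, -1.694,  2.141]), array([-0.0053, -0.1057,  0.0317]))
```

View pics/w3.png

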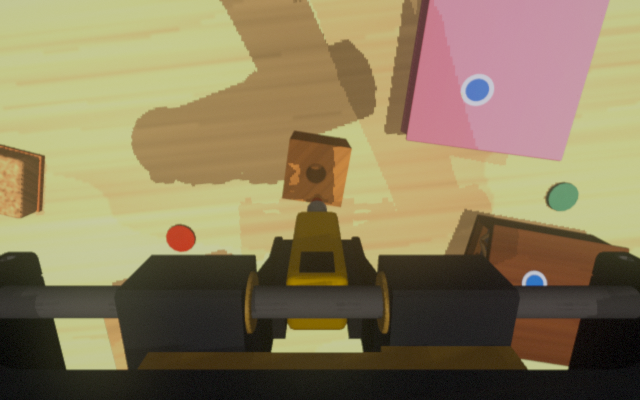

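View pics/s3.png

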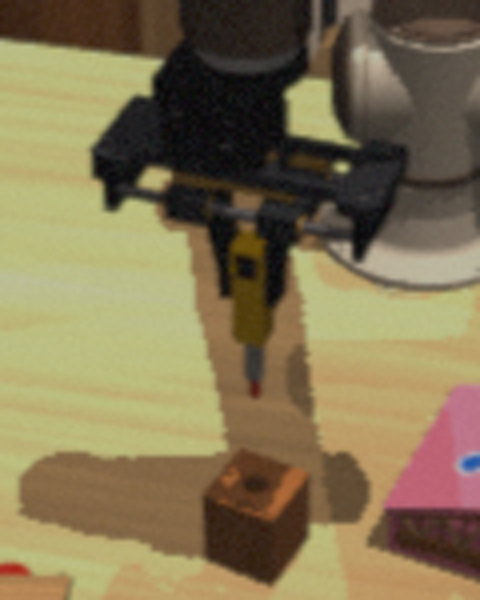

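The probe is out of the stand, and the bare hole is visible at (317,173). I'll traverse to above the pale lid in two stages, adding the tilt in the second.

```bash
python3 -m jog '[{"dp":[0,-0.25,0.3],"twist":[0,0,0]},{"dp":[0,-0.55,0.6],"twist":[0,0,0]},{"dp":[0,-0.87,0.98],"twist":[0,0,0]},{"dp":[0,-0.87,0.98],"twist":[0,0,0]},{"dp":[0,-0.87,0.98],"twist":[0,0,0]}]'
python3 -m jog '[{"dp":[0.05,-0.2,0.2],"twist":[-0.016,-0.018,0.003]},{"dp":[0.1,-0.4,0.4],"twist":[-0.032,-0.036,0.006]},{"dp":[0.2,-0.6,0.6],"twist":[-0.05,-0.056,0.009]},{"dp":[0.3,-0.87,0.8],"twist":[-0.066,-0.076,0.012]},{"dp":[0.35,-0.87,0.92],"twist":[-0.082,-0.095,0.014]},{"dp":[0.4,-0.87,0.92],"twist":[-0.095,-0.1095,0.0164]},{"dp":[0.4,-0.87,0.92],"twist":[-0.095,-0.1095,0.0164]},{"dp":[0.4,-0.87,0.92],"twist":[-0.095,-0.1095,0.0164]}]'
cat > chk.py <<'E'
from station import arm
from h import *
import sys
k=sys.argv[1]
o,d=wcam(arm);cv2.imwrite(f"pics/w{k}.png",d["color"])
t=arm.get_image("top");s=arm.get_image("scene")
crop(s,180,80,300,240,5 if 0 else 4,f"pics/s{k}.png");crop(t,330,120,470,240,5,f"pics/t{k}.png")
M=rot(o["ee_rot"]);print(o["t"],o["tool_pos"],M.round(3).tolist(),o["force"],o["opening"])
a=np.radians(11.3);bx=np.array([np.cos(a),np.sin(a),0]);n=-np.sin(np.radians(20))*bx+np.array([0,0,np.cos(np.radians(20))])
dot=np.array([645.2,-195.9,77.5])
Mt=frame(-n,[-.196,.98,0])
g=dot+n*92.5;print("to touch",plan(o["tool_pos"],M,g,Mt))
tip=o["tool_pos"]+M[:,0]*92.5
for nm,im in(("w",d),("t",t),("s",s)):print(nm,"tip",pix(im,tip)[0].round(1),"dot",pix(im,dot)[0].round(1))
E
python3 chk.py 4
```

```text
t: 6.15
tool_pos: [528.3, -128.4, 243.9]
ee_rot: [0.704, 0.038, 0.708, -0.038]
force: [0.0, 0.6, -0.9]
opening: 0.271
t: 6.82
tool_pos: [592.9, -203.7, 213.9]
ee_rot: [0.814, -0.056, 0.573, 0.08]
force: [0.8, -0.0, -0.6]
opening: 0.274
6.8167 [ 592.93901772 -203.67855987  213.88745269] [[0.33, -0.196, 0.923], [0.066, 0.981, 0.184], [-0.942, 0.0, 0.337]] [ 0.78970754 -0.01918537 -0.61895538] 0.2738852382041349
to touch (array([ 0.671, -0.033,  0.04 ]), array([-0.0002, -0.0017, -0.0001]))
w tip [318.9 200.9] dot [315.6 186.9]
t tip [407.4 174.1] dot [403.  169.4]
s tip [235.7 197.9] dot [235.9 216.1]
```

View pics/w4.png

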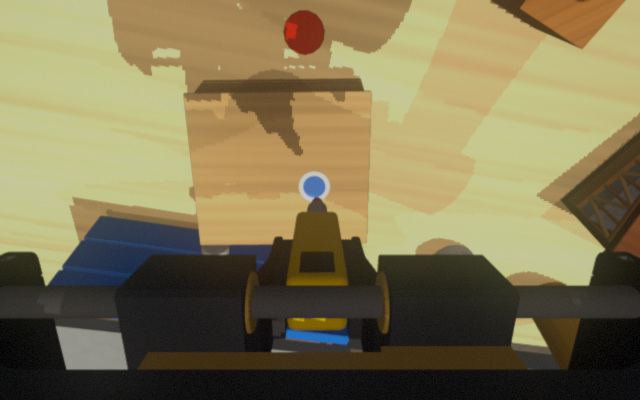

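View pics/s4.png

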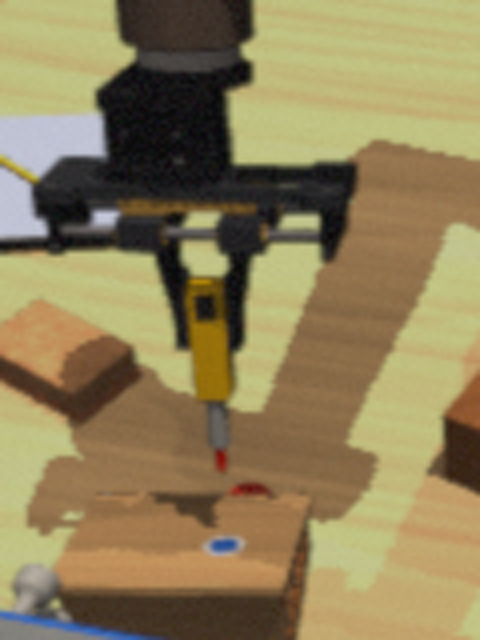

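View pics/t4.png

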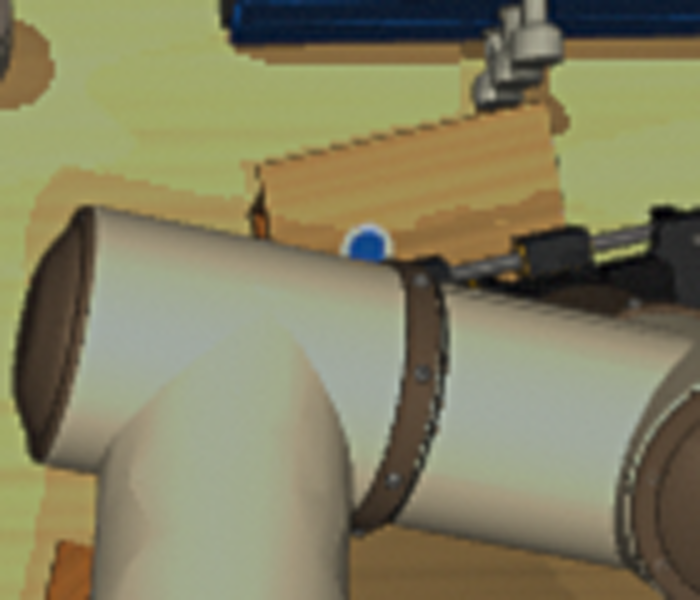

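The wrist view shows the dot at (314,187), against a prediction of (316,187). The tip is at (317,200), against (319,201). In the scene view the tip sits above the dot as predicted. I'll approach along the tool axis to about 8 mm short.

```bash
python3 -m jog '[{"dp":[0.15,-0.02,0.02],"twist":[0,-0.0017,0]},{"dp":[0.3,-0.033,0.04],"twist":[0,-0.0017,0]},{"dp":[0.45,-0.033,0.04],"twist":[0,-0.0017,0]},{"dp":[0.57,-0.033,0.04],"twist":[0,-0.0017,0]},{"dp":[0.57,-0.033,0.04],"twist":[0,-0.0017,0]},{"dp":[0.57,-0.033,0.04],"twist":[0,-0.0017,0]},{"dp":[0.57,-0.033,0.04],"twist":[0,-0.0017,0]}]'
python3 chk.py 5
python3 - <<'E'
import cv2
a=cv2.imread('pics/w5.png')[120:320,220:420];cv2.imwrite('pics/w5c.png',cv2.resize(a,None,fx=3,fy=3))
E
```

```text
t: 7.55
tool_pos: [613.1, -203.1, 172.9]
ee_rot: [0.816, -0.057, 0.57, 0.081]
force: [0.6, 0.7, -1.8]
opening: 0.272
7.55 [ 613.13232401 -203.10265178  172.89767296] [[0.338, -0.197, 0.92], [0.067, 0.98, 0.185], [-0.939, -0.001, 0.345]] [ 0.56660979  0.67170859 -1.82404837] 0.27233996571491687
to touch (array([ 0.105,  0.01 , -0.022]), array([0.0003, 0.0009, 0.0002]))
w tip [318.9 200.9] dot [320.  195.1]
t tip [404.  169.1] dot [403.  169.4]
s tip [235.2 213.7] dot [235.9 216.1]
```

View pics/w5c.png

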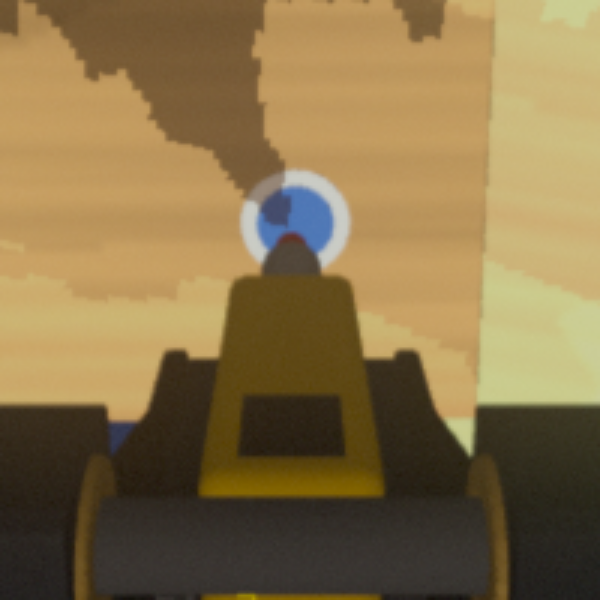

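View pics/s5.png

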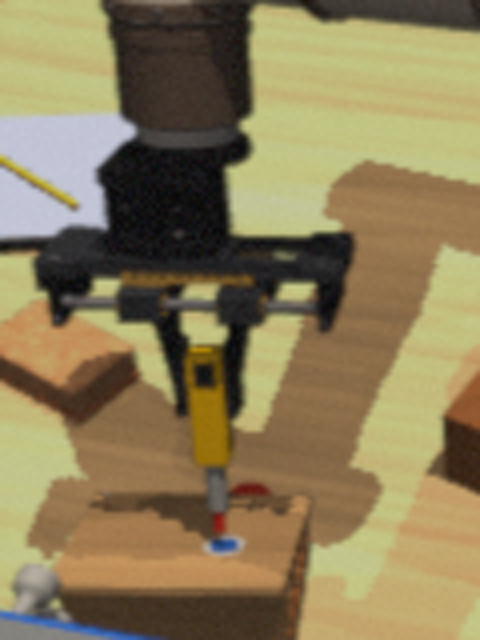

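The tip is about 8 mm short of the dot. In the crop the tip is at (291,235) and the dot centre at (295,220), which agrees with the computed small offsets. I'll creep in and watch the force.

```bash
python3 -m jog '[{"dp":[0.03,0.012,-0.023],"twist":[0,0,0]},{"dp":[0.06,0.012,-0.023],"twist":[0,0,0]},{"dp":[0.09,0.012,-0.023],"twist":[0,0,0]},{"dp":[0.09,0.012,-0.023],"twist":[0,0,0]},{"dp":[0.09,0.012,-0.023],"twist":[0,0,0]},{"dp":[0.09,0.012,-0.023],"twist":[0,0,0]}]'
python3 - <<'E'
from station import arm
from h import *
o=arm.get_obs();print(o["force"],o["tool_pos"],o["force"]@rot(o["ee_rot"]))
E
python3 -m jog '[{"dp":[0.01,0,0],"twist":[0,0,0]},{"dp":[0.02,0,0],"twist":[0,0,0]},{"dp":[0.03,0,0],"twist":[0,0,0]},{"dp":[0.03,0,0],"twist":[0,0,0]},{"dp":[0.03,0,0],"twist":[0,0,0]},{"dp":[0.03,0,0],"twist":[0,0,0]}]'
python3 chk.py 6
```

```text
t: 8.2
tool_pos: [613.5, -202.0, 165.3]
ee_rot: [0.816, -0.057, 0.57, 0.081]
force: [-0.8, 0.3, -1.5]
opening: 0.27
[-0.79380606  0.28761243 -1.54453934] [ 613.52263185 -201.97578997  165.33916469] [ 1.2008415   0.43927539 -1.20973862]
t: 8.7
tool_pos: [614.3, -201.8, 163.2]
ee_rot: [0.816, -0.057, 0.57, 0.081]
force: [-0.1, 0.4, -0.9]
opening: 0.274
8.7 [ 614.29525993 -201.80715656  163.18021489] [[0.338, -0.197, 0.92], [0.067, 0.98, 0.185], [-0.939, -0.001, 0.345]] [-0.12317675  0.39643515 -0.87540534] 0.27389946993914743
to touch (array([-0.015, -0.003,  0.003]), array([0.0002, 0.0009, 0.0002]))
w tip [318.9 200.9] dot [318.7 201.4]
t tip [402.8 169.4] dot [403.  169.4]
s tip [236.  216.5] dot [235.9 216.1]
```

```bash
cat > f.py <<'E'
from station import arm
from h import *
F=[]
for i in range(8):
    o=arm.get_obs();F.append(o["force"]@rot(o["ee_rot"]));d=arm.get_image("wrist")
print(o["t"],"toolF",np.mean(F,0).round(2),"sd",np.std(F,0).round(2),o["tool_pos"].round(1))
E
python3 f.py
python3 -m jog '[{"dp":[0.01,0,0],"twist":[0,0,0]},{"dp":[0.02,0,0],"twist":[0,0,0]},{"dp":[0.03,0,0],"twist":[0,0,0]},{"dp":[0.03,0,0],"twist":[0,0,0]},{"dp":[0.03,0,0],"twist":[0,0,0]}]'
python3 f.py
```

```text
9.2 toolF [ 0.75  0.09 -0.2 ] sd [0.41 0.52 0.34] [ 614.3 -201.8  163.2]
t: 9.67
tool_pos: [615.1, -201.7, 160.9]
ee_rot: [0.816, -0.057, 0.57, 0.081]
force: [-0.3, 0.2, -0.2]
opening: 0.275
10.0167 toolF [-0.2   0.01 -0.09] sd [0.67 0.36 0.32] [ 615.1 -201.7  160.9]
```

The push so far is about 1.5 N, so the plunger is about 3 mm in. I'll go about 2.7 mm further.

```bash
python3 -m jog '[{"dp":[0.01,0,0],"twist":[0,0,0]},{"dp":[0.02,0,0],"twist":[0,0,0]},{"dp":[0.034,0,0],"twist":[0,0,0]},{"dp":[0.034,0,0],"twist":[0,0,0]},{"dp":[0.034,0,0],"twist":[0,0,0]},{"dp":[0.034,0,0],"twist":[0,0,0]}]'
python3 f.py; python3 chk.py 7
python3 - <<'E'
import cv2
a=cv2.imread('pics/w7.png')[120:320,220:420];cv2.imwrite('pics/w7c.png',cv2.resize(a,None,fx=3,fy=3))
from station import arm
from h import *
crop(arm.get_image("scene"),205,150,265,230,8,"pics/s7c.png")
E
```

```text
t: 10.57
tool_pos: [616.0, -201.5, 158.4]
ee_rot: [0.816, -0.057, 0.57, 0.081]
force: [0.0, -0.9, 0.0]
opening: 0.273
10.9167 toolF [-1.51 -0.06 -0.41] sd [0.64 0.5  0.61] [ 616.  -201.5  158.4]
10.9667 [ 616.01807467 -201.47553479  158.35134732] [[0.338, -0.197, 0.92], [0.067, 0.98, 0.185], [-0.939, -0.001, 0.345]] [-0.44098297  0.69364327  1.15578544] 0.276569743471607
to touch (array([-0.08 , -0.003,  0.004]), array([0.0002, 0.0009, 0.0002]))
w tip [318.9 200.9] dot [318.7 203.6]
t tip [402.4 169.1] dot [403.  169.4]
s tip [236.1 218.1] dot [235.9 216.1]
```

View pics/w7c.png

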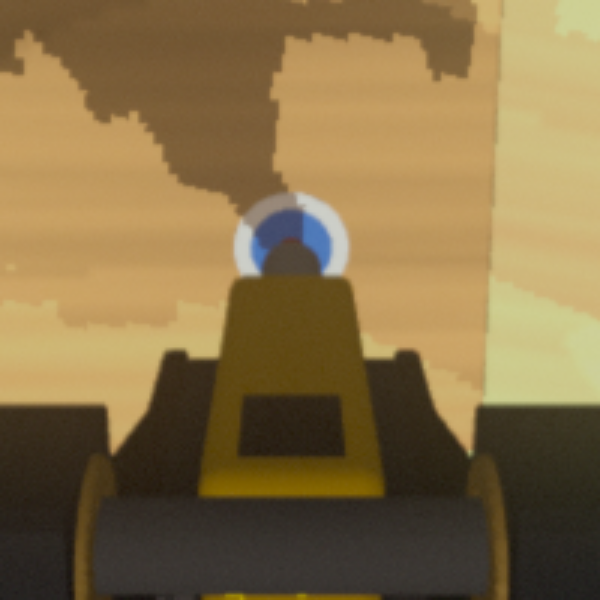

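View pics/s7c.png

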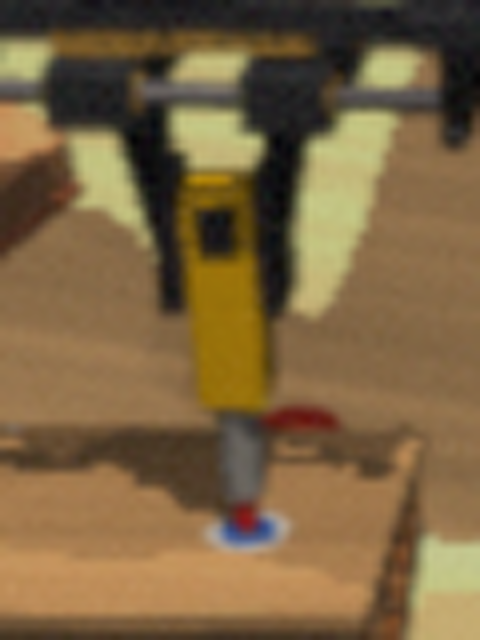

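View pics/t7.png

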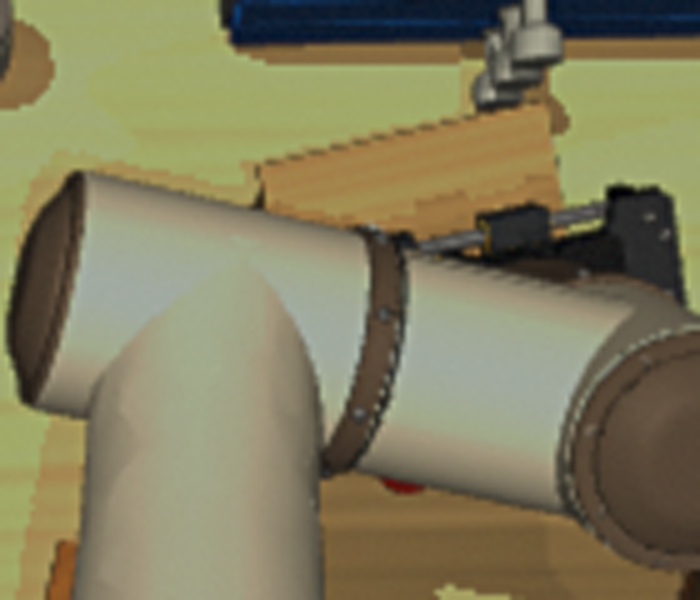

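The push is about 2.8 N, so the plunger is about 5.6 mm in. In the scene crop the tip at (245,522) is on the dot at (247,530), and the box corners are unchanged from the pre-contact view. I'll hand it in.

```bash
python3 - <<'E'
from station import arm
print(arm.sign_off())
E
```

```text
the job is handed in; nothing more can be done
None
```

I drew the probe out of its stand and set its tip on the blue dot of the pale (maple) box, the one with the red disc in front. I handed the job in at about 11 s, with the probe still gripped and pressing. The hand-in gave no verdict, so the results below are from my own last checks.

- **Push:** the average force change on the tool gave about 2.8 N, which puts the plunger about 5.6 mm in. The commanded depth works out at about 6.4 mm. The readings were noisy, about 0.6 N each.
- **Tip position:** the calibrated pose and the scene and wrist views put the tip within about 2 mm of the dot centre.
- **Angle:** the tool axis is within about 0.2 degrees of the lid normal I estimated. That estimate comes from the given 20 degree slope and a box heading measured in the images, good to about 1 degree.
- **Everything else:** the visible corners of the maple box showed no shift on contact. I did not re-measure the other objects, but the arm kept clear of them. The probe never went near the dark box.

No check failed. The camera estimates differed from each other only by 1–2 mm.

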